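# Crank a filter housing onto the chute and jog it into the catch cup

## Robot

A 6-joint arm with a two-finger parallel gripper is mounted at the origin on the work surface. World frame = base frame: x ahead of the robot, y to its left, z up, the work surface at z = 0. Lengths are in m, angles in rad, forces in N, time in s.
With the tool pointing down it reaches from about 0.375 to 0.9 m from the base axis. Payload 3.1 kg.
Tool frame: the origin (TCP) lies on the centre line of the jaws, within the pads' length; the fingertips stand 19 mm ahead of it and the grasp point (between the pads) is the TCP; y points along the fingers, x is the direction in which the jaws open and shut, and the axes are right-handed (so a half turn about y gives the same grasp; the last joint's range is limited). The gripper opens to 85 mm and grips with 20 to 120 N. Pads are 22 mm wide; open, the fingers measure 114 mm over their backs; the gripper's body (76 mm by 85 mm) begins 54 mm behind the grasp point. The pads swing forward as they close: fully open they stand 13 mm farther back than shut.
Start: joints at [1.129, 0.527, 1.433, -0, 1.181, -0.178], TCP at [0.163, 0.603, 0.25] pointing down, gripper open.
Joint ranges: [-3.08, 3.08], [-0.75, 2.2], [0.22, 2.44], [-1.43, 4.57], [0, 2.65], [-2.85, 2.85]. Speed limits (rad/s): [2.79, 2.79, 3.14, 3.14, 3.14, 3.14].

## Interface

Orientations are given as a unit quaternion [x, y, z, w].
In Python, from station import * gives the robot as it stands.
- The arm moves only by the tool step_arm, never from a script. Its argument "moves" is a list of rows, each a list of 7 numbers: the turn, a rotation vector about the tool's x, y, z in rad, then the shift along the tool's x, y, z in cm, then the closure, from -1 (fully open) to 1 (shut). A call has 1 to 12 rows; each row is the pose to reach, as a shift and turn from the pose measured when the call began, along the tool's axes at that moment; what a row does not reach only later rows make up. A row lasts 1/8 s, in which the tool goes at most 62.5 mm and 10.7 degrees, less where a joint would pass 70% of its speed; a pose out of reach is approached as far as the arm can. A call with a gripper value outside its range is refused whole. The fingers move at their own pace and stop on an object; "grip_force" is the grip in N (left out, the last holds). Time passes only in rows, so rows that repeat a pose let the fingers close. It gives the time, the measured TCP pose, the force and the opening at its end, in the units of the state.
- sense(): the state, without advancing time (a new reading comes with each control period).
- snapshot(name): name is "scene" or "side" or "wrist"; returns a dict with "frame" (400x640x3 uint8, red, green, blue), "z_map" (400x640 float32, m along the optical axis (not along the pixel's ray), 0 where there is no reading), "vfov" (degrees; the focal length in pixels is half the picture's height over the tangent of half this angle, whatever the lens; pixels are square), "cx", "cy" (the principal point, pixels), "dist" ([k1, k2, p1, p2, k3] as OpenCV has them; the pictures are not rectified), "xyz" and "orientation" of the camera in the world. Camera axes: x right, y down, z forward; pixel columns grow to the right and rows downward; lengths in m; the calibration is good to about 2 mm. A picture is of the moment at which its call begins.
- sign_off(): hands the job in, once; it reports no verdict.
The state is a dict: "t": time; "q": joint angles; "qd": joint speeds; "tau": joint torques, N m; "tcp_pos": TCP position; "tool_rot": TCP orientation; "force": force on the tool from outside, world axes, zero at the start; "ft_torque": the same for the moment, N m; "finger_gap": opening from 0.0 (shut) to 1.0 (fully open).
Only numpy, scipy, OpenCV 4.12 (cv2) and the standard library are available. Lean on these libraries where they do the work, as an engineer would, in place of code of your own. Each camera call takes 0.05 s, during which the arm holds its last target.

## Task

Turn the feeder's hand wheel anticlockwise (seen from above) by its crank grip, one full turn up to its stop, so that its sweep arm pushes the white fuel filter housing over onto the tin chute. Then hold the jog button fully down for four seconds (up to three quarters of a second either way is fine) and let it go, so that the gate stays open long enough for the housing to run down into the catch cup. Do not touch the housing yourself, and leave the other things on the shelf where they are.

Things in the scene. Friction and masses are not known exactly. Their poses are not given: they have to be found in the camera images.
- feeder: Fixed parts feeder on a 280 x 430 mm steel base plate; place and yaw vary. Origin on the table under the hand wheel's axis, z up. A grey gearbox 120 x 130 mm, 115 mm high, carries the wheel. A short tray and a tin chute 96 mm wide run along the feeder's y at its x = +145 mm: tray from y = -38 to 12 mm (walls to 160 mm high), then the chute falls 25 degrees towards +y.
- wheel_axis (a point): Point on the hand wheel's vertical axis at the height of the wheel's upper face, 137 mm above the table. The wheel is a steel disc 130 mm across and 10 mm thick.
- crank_mid (a point): Point on the axis of the crank grip, 183 mm above the table, a good height to hold it. The grip is an upright black round handle, 16 to 18 mm across, 50 mm from the wheel's axis, standing from 138 to 200 mm above the table. It spins freely on its own pin, so a gripper can keep one orientation while carrying it round the circle of 50 mm radius.
- crank_wheel (a joint): Angle of the hand wheel in rad, growing anticlockwise seen from above. Starts at 0 (grip on the feeder's -x side), hard stop after one full turn at 6.28; stays where it is left; 1 to 5 N at the grip. Opposite the grip it carries a sweep arm, 175 mm high, 172 mm long with a blade at its end, that goes all the way round; at the end of the turn the blade pushes the housing off the tray.
- housing: White nylon fuel filter housing, a cylinder 36 mm in diameter and 58 mm long with a 12 mm stub 11 mm long at each end (80 mm over all), 40 g, loose. Origin at its centre, x along its own axis. It starts lying across the tray behind the sweep arm's blade.
- gate (a joint): Travel in m of the steel gate plate (88 mm wide, 5 mm thick) across the chute at the feeder's y = 87 mm: 0 up (30 mm above the chute floor, it stops the housing), 0.032 sunk below the floor. It follows the jog button: down while that is held, up again when it is let go.
- chute_lip (a point): Middle of the tin chute's lower edge, 85 mm above the table, over the near side of the catch cup.
- cup_floor (a point): Centre of the inner floor of the dented steel catch cup, 32 mm above the table when empty. The cup is 132 mm across its mouth and 50 mm high.
- catch_cup (a joint): How far in m the catch cup has sunk on its oil-damped spring: 0 empty; with the housing in it, it sinks slowly towards 0.020, reading about 0.0085 with the button 3 s down, 0.0105 after 4 s, 0.013 after 5.5 s: a dwell gauge.
- jog_box: Fixed grey control box 110 (x) x 120 (y) x 55 mm high; origin at the centre of its underside. It stands left or right of the feeder's wheel, nearer the robot, with varying yaw. The jog button is in the middle of its top.
- button_top (a point): Centre of the top face of the jog button, a black mushroom button 42 mm across, standing 83 mm above the table when released; press straight down. It springs back when let go.
- jog_button (a joint): Jog button travel in m: 0 released, 0.010 fully down (hard stop); beyond 0.0065 counts as down. It takes 2 N to start and about 4.5 N at the stop.

How it is judged:
By the outcome, as a careful person would: the job done as asked, in the order asked, and still so for the second after the job is handed in, with the robot touching nothing.
It also fails if it takes over 61 s, if anything falls off the work surface, if the arm or the gripper's body presses on something with over 40 N, if the wrist force passes 120 N, or if a joint passes its speed limit or range.

## Working session

There is one attempt and no reset: what is moved stays moved. The work goes in short steps, Python scripts to look and compute and a tool call to move; the robot and the scene stay as the last step left them, time stands still between calls to the robot, and variables do not carry over. Pictures are saved under pics/ and viewed, and the job is handed in when it is done.

Besides the shell and the picture viewer there is one more tool, called as a command line: name --pt "numbers of a row" for each row, then --argument value for the rest. step_arm: Moves the arm, as the interface text tells. Its arguments: {"type":"object","properties":{"moves":{"type":"array","items":{"type":"array","items":{"type":"number"}}},"grip_force":{"type":"number"}},"required":["moves"]}

```bash
mkdir -p pics; ls
cat > h.py <<'E'
from station import *
import numpy as np, cv2
from scipy.spatial.transform import Rotation as R
def K(s):
    h=s["frame"].shape[0]; f=h/2/np.tan(np.radians(s["vfov"])/2)
    return np.array([[f,0,s["cx"]],[0,f,s["cy"]],[0,0,1.]])
def ray(s,uv):
    p=cv2.undistortPoints(np.array(uv,float).reshape(-1,1,2),K(s),np.array(s["dist"],float)).reshape(-1,2)
    d=np.c_[p,np.ones(len(p))]
    return np.array(s["xyz"]),R.from_quat(s["orientation"]).apply(d)
def onz(s,uv,z):
    o,d=ray(s,uv); return o+d*((z-o[2])/d[:,2])[:,None]
def atdepth(s,uv):
    o,d=ray(s,uv); z=np.array([s["z_map"][int(round(v)),int(round(u))] for u,v in np.array(uv).reshape(-1,2)])
    return o+d*z[:,None]
def save(s,n): cv2.imwrite(f"pics/{n}.png",s["frame"][:,:,::-1])
E
python3 - <<'E'
from h import *
import pickle
print(sense())
D={}
for n in ["scene","side","wrist"]:
    s=snapshot(n); save(s,n+"0"); D[n]=s; print(n,s["xyz"],s["orientation"],s["vfov"],s["dist"])
pickle.dump(D,open("d0.pkl","wb"))
E
```

```text
pics
{'t': 0.0, 'q': array([ 1.12849521e+00,  5.28461094e-01,  1.43391282e+00,  1.46563788e-06,
        1.18143580e+00, -1.78473256e-01]), 'qd': array([ 1.77387902e-04,  8.88996051e-04, -1.32060840e-04,  4.75685821e-05,
       -1.27159056e-03, -7.79735990e-04]), 'tau': array([ 2.21574355e-04, -4.42358279e+01, -1.78025115e+01, -2.24436262e-04,
        8.37654836e-03,  4.61645996e-06]), 'tcp_pos': array([0.16264085, 0.60275219, 0.24933337]), 'tool_rot': array([ 0.56177967,  0.42919243, -0.43058701, -0.56106353]), 'force': array([ 0.09696484,  0.11945629, -0.07792807]), 'ft_torque': array([ 0.03350474, -0.02358335,  0.0092262 ]), 'finger_gap': 1.0030186404055097}
scene [ 1.09650818 -0.00527434  0.82084352] [ 0.66472713  0.67470748 -0.22753426 -0.22613229] 52.26744998968725 [-0.03995995  0.          0.          0.          0.        ]
side [ 0.21202869 -0.79752115  0.81718864] [ 0.87937305 -0.18714409  0.09360811 -0.42768874] 46.63294060863471 [-0.10671069  0.          0.          0.          0.        ]
wrist [0.09325512 0.62156569 0.37393577] [0.78571157 0.60193657 0.08614534 0.11361632] 67.85861148549132 [-0.05029252  0.          0.          0.          0.        ]
```

View pics/scene0.png

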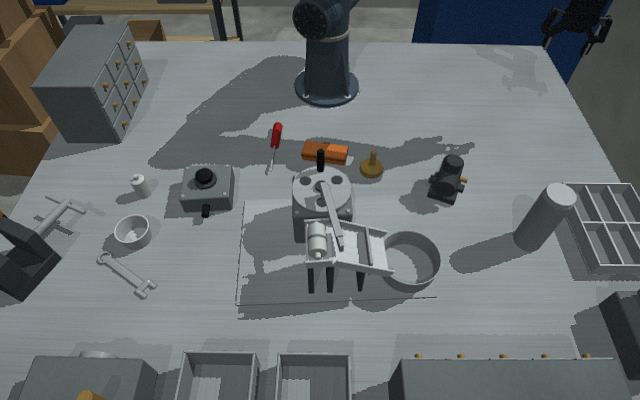

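View pics/side0.png

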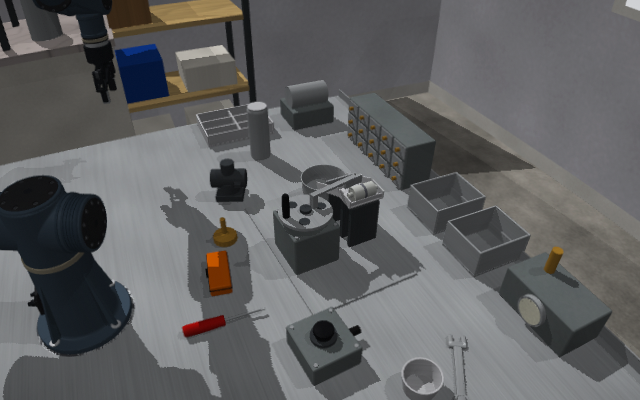

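View pics/wrist0.png

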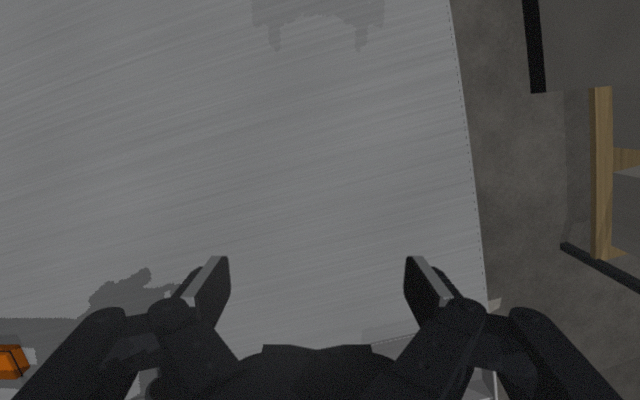

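Scene view: the crank grip is at about (320,160), the jog button at (205,178), and the housing at (317,240) in the tray. In the side view, the grip is at (286,205) and the button at (323,332). Next I measure them.

```bash
cat >> h.py <<'E'
def P(s,X):
    r=R.from_quat(s["orientation"]).inv().apply(np.atleast_2d(X)-s["xyz"])
    return cv2.projectPoints(r.reshape(-1,1,3),np.zeros(3),np.zeros(3),K(s),np.array(s["dist"],float))[0].reshape(-1,2)
def tri(a,ua,b,ub):
    oa,da=ray(a,ua);ob,db=ray(b,ub);da=da[0]/np.linalg.norm(da[0]);db=db[0]/np.linalg.norm(db[0])
    t=np.linalg.lstsq(np.c_[da,-db],ob-oa,rcond=None)[0]
    p=oa+da*t[0];q=ob+db*t[1];return (p+q)/2,np.linalg.norm(p-q)
E
python3 - <<'E'
from h import *
import pickle
D=pickle.load(open("d0.pkl","rb"))
for n,rois in dict(scene=[(312,140,330,178),(190,162,222,190)],side=[(278,188,294,222),(305,312,342,352)]).items():
    s=D[n]
    for (a,b,c,d) in rois:
        g=s["frame"][b:d,a:c].max(2); m=(g<45).astype(np.uint8)
        k,l,st,ce=cv2.connectedComponentsWithStats(m)
        i=1+np.argmax(st[1:,4]); print(n,st[i]+[a,b,0,0,0],ce[i]+[a,b])
        ys,xs=np.where(l==i)
        pts=np.c_[xs+a,ys+b]; X=atdepth(s,pts); 
        print(' depth zmax',np.percentile(X[:,2],[2,50,98]),' mean',np.median(X,0))
        for y in range(ys.min(),ys.max()+1): print(y+b,xs[ys==y].min()+a,xs[ys==y].max()+a,end='; ')
        print()
    big=cv2.resize(s["frame"][130:290,170:450] if n=='scene' else s["frame"][150:390,200:480],None,fx=2.5 if n=='scene' else 2.4,fy=2.5 if n=='scene' else 2.4,interpolation=cv2.INTER_CUBIC)
    cv2.imwrite(f"pics/{n}0z.png",big[:,:,::-1])
E
```

```text
scene [316 149   9  23 155] [320.04516129 160.18709677]
 depth zmax [0.14043325 0.17465808 0.19931834]  mean [ 0.49078563 -0.0126348   0.17465808]
149 320 321; 150 318 322; 151 317 323; 152 317 323; 153 317 323; 154 317 323; 155 317 323; 156 317 323; 157 316 323; 158 317 324; 159 317 324; 160 317 324; 161 317 324; 162 317 323; 163 317 323; 164 317 323; 165 317 323; 166 317 323; 167 317 323; 168 317 323; 169 317 322; 170 317 322; 171 318 322; 
scene [195 168  21  21 255] [203.6745098  177.30980392]
 depth zmax [0.05868946 0.08036328 0.08417922]  mean [ 0.46095518 -0.29329724  0.08036328]
168 204 204; 169 201 208; 170 199 209; 171 197 210; 172 196 211; 173 196 212; 174 196 212; 175 196 212; 176 196 212; 177 195 211; 178 195 212; 179 195 211; 180 196 211; 181 197 215; 182 198 215; 183 195 214; 184 196 213; 185 196 212; 186 197 211; 187 198 209; 188 200 206; 
side [282 194   8  25 174] [285.43103448 206.04597701]
 depth zmax [0.13927079 0.17113766 0.20047047]  mean [ 0.48278385 -0.01904365  0.17113766]
194 283 286; 195 283 287; 196 282 288; 197 282 288; 198 282 288; 199 282 288; 200 282 288; 201 282 288; 202 282 288; 203 282 289; 204 282 289; 205 282 289; 206 282 289; 207 282 289; 208 282 289; 209 282 289; 210 282 289; 211 282 289; 212 283 289; 213 283 289; 214 283 289; 215 283 289; 216 283 289; 217 283 288; 218 285 287; 
side [311 321  27  28 530] [324.19811321 334.09056604]
 depth zmax [0.05626916 0.08044389 0.08555561]  mean [ 0.44833261 -0.30712901  0.08044389]
321 319 327; 322 317 329; 323 316 331; 324 315 332; 325 314 332; 326 314 333; 327 313 333; 328 313 334; 329 313 334; 330 312 334; 331 312 334; 332 313 335; 333 313 336; 334 313 336; 335 314 336; 336 315 337; 337 315 336; 338 315 336; 339 316 336; 340 311 336; 341 311 335; 342 312 335; 343 313 334; 344 314 333; 345 315 332; 346 317 330; 347 318 328; 348 322 324;
```

View pics/scene0z.png

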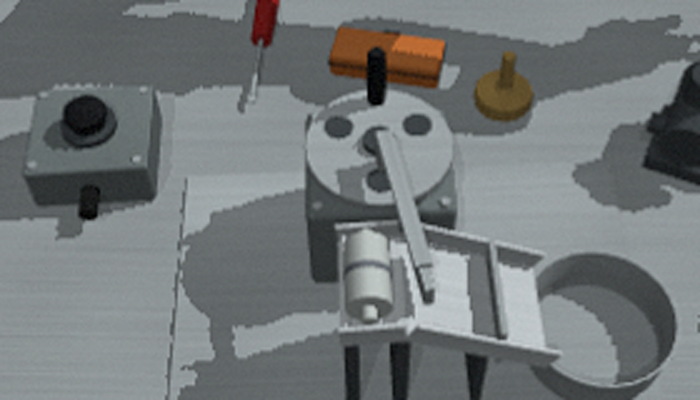

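View pics/side0z.png

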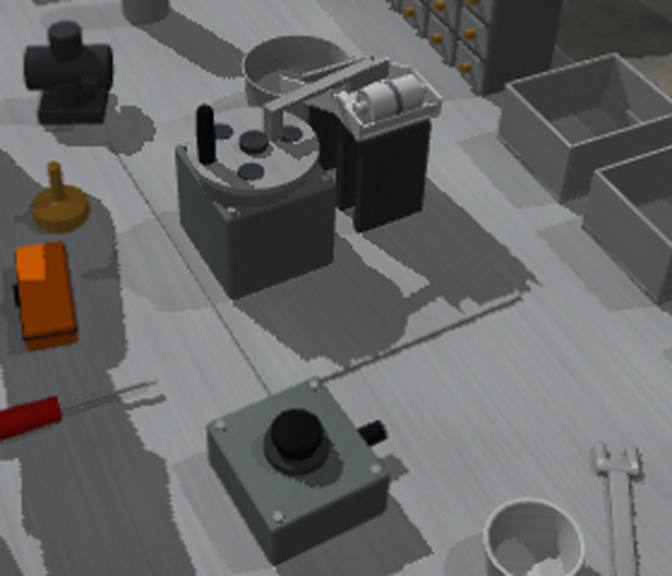

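Run:
```python
from h import *
import pickle
from scipy.optimize import least_squares
D=pickle.load(open("d0.pkl","rb")); sc,si=D["scene"],D["side"]
print("grip centroid tri",tri(sc,[320.05,160.19],si,[285.43,206.05]))
print("grip top tri",tri(sc,[320.2,150],si,[285,194.5]))
# axis: u midcolumns
rs={};
def mids(s,roi):
    a,b,c,d=roi;m=(s["frame"][b:d,a:c].max(2)<45).astype(np.uint8)
    k,l,st,ce=cv2.connectedComponentsWithStats(m);i=1+np.argmax(st[1:,4]);ys,xs=np.where(l==i)
    return np.array([[(xs[ys==y].min()+xs[ys==y].max())/2+a,y+b] for y in range(ys.min()+4,ys.max()-3)])
A=mids(sc,(312,140,330,178));B=mids(si,(278,188,294,222))
zz=np.linspace(.13,.205,40)
def f(p):
    r=[]
    for s,M in((sc,A),(si,B)):
        q=P(s,np.c_[np.full(40,p[0]),np.full(40,p[1]),zz]);o=np.argsort(q[:,1])
        r+=list(np.interp(M[:,1],q[o,1],q[o,0])-M[:,0])
    return r
s=least_squares(f,[.48,-.01]);print("grip axis",s.x,np.sqrt(np.mean(np.square(s.fun))))
# wheel + button by depth
for n,s,wr,br in(("scene",sc,(285,160,360,225),(190,162,222,195)),("side",si,(270,180,345,240),(305,312,345,352))):
    for nm,(a,b,c,d),lo,hi,rad in(("wheel",wr,.132,.142,.065),("button",br,.0795,.088,.021)):
        u,v=np.meshgrid(np.arange(a,c),np.arange(b,d));X=atdepth(s,np.c_[u.ravel(),v.ravel()])
        k=((X[:,2]>lo)&(X[:,2]<hi)).reshape(u.shape).astype(np.uint8)
        kk,l,st,ce=cv2.connectedComponentsWithStats(k);i=1+np.argmax(st[1:,4])
        Y=X[l.ravel()==i]; h=cv2.convexHull(Y[:,:2].astype(np.float32)).reshape(-1,2)
        g=least_squares(lambda p:np.hypot(*(h-p[:2]).T)-p[2],[*Y[:,:2].mean(0),rad],loss="soft_l1",f_scale=.002)
        print(n,nm,"z",np.median(Y[:,2]),"circle",g.x,len(Y), "minEncl",cv2.minEnclosingCircle(h))
print("button tri (upper ellipse centre guess)",tri(sc,[204,176],si,[323.7,331]))
print("tool axes\n",R.from_quat(sense()["tool_rot"]).as_matrix())
```

```text
grip centroid tri (array([ 0.48470132, -0.01283843,  0.16748187]), np.float64(0.0006479248683334566))
grip top tri (array([ 0.4852433 , -0.01251327,  0.1996879 ]), np.float64(0.0004378606580837324))
grip axis [ 0.48509849 -0.01251914] 0.21772863836208514
scene wheel z 0.13710947308673005 circle [ 0.53539941 -0.00914645  0.06455982] 1876 minEncl ((0.5352509021759033, -0.009055313654243946), 0.06569468975067139)
scene button z 0.08162665763995691 circle [ 0.45391489 -0.29546918  0.01988562] 157 minEncl ((0.4534996747970581, -0.2952825129032135), 0.021033868193626404)
side wheel z 0.136928311551061 circle [ 0.53425639 -0.01172505  0.06513527] 1264 minEncl ((0.5345630645751953, -0.01045201439410448), 0.06778686493635178)
side button z 0.08276302945512937 circle [ 0.45056994 -0.29672123  0.02067035] 291 minEncl ((0.44981181621551514, -0.29707223176956177), 0.021912582218647003)
button tri (upper ellipse centre guess) (array([ 0.45150339, -0.29574445,  0.07148003]), np.float64(0.0008163228801452901))
tool axes
 [[ 2.60735207e-01 -7.19710051e-04 -9.65410086e-01]
 [ 9.65409013e-01 -1.47246426e-03  2.60736015e-01]
 [-1.60918618e-03 -9.99998657e-01  3.10891297e-04]]
```

Both views agree: the grip axis is at (0.485, -0.0125), the wheel axis at about (0.535, -0.010), and the button at (0.452, -0.296, 0.082). I'm moving above the grip.

step_arm --pt "0 0.02 0 -2 -0.5 -1.8 -1" --pt "0 0.05 0 -6 -1 -5.5 -1" --pt "0 0.08 0 -10.5 -1.5 -9.7 -1" --pt "0 0.11 0 -15 -2 -13.9 -1" --pt "0 0.14 0 -19.5 -2 -18 -1" --pt "0 0.17 0 -24 -2 -22.2 -1" --pt "0 0.19 0 -28.5 -2 -26.3 -1" --pt "0 0.21 0 -33 -2 -30.5 -1" --pt "0 0.23 0 -37.5 -2 -34.6 -1" --pt "0 0.25 0 -42 -2 -38.8 -1" --pt "0 0.26 0 -46.5 -2 -43 -1" --pt "0 0.264 0 -50 -2 -46.2 -1" --grip_force 50

```text
t: 1.65
tcp_pos: [0.4794, -0.0027, 0.2702]
tool_rot: [0.614, 0.351, -0.352, -0.613]
force: [0.3, 0.3, 0.2]
finger_gap: 0.998
```

step_arm --pt "0 0 0 -0.5 0 -0.5 -1" --pt "0 0 0 -0.5 0 -0.5 -1"

```text
t: 1.9
tcp_pos: [0.4806, -0.0096, 0.2699]
tool_rot: [-0.614, -0.351, 0.352, 0.614]
force: [-0.7, -0.1, -0.8]
finger_gap: 1.002
```

Run:
```python
from h import *
s=sense(); print(s["t"],s["tcp_pos"],s["q"],s["force"]); r=R.from_quat(s["tool_rot"]).as_matrix(); print(r)
w=snapshot("wrist"); save(w,"w1")
for z in(.15,.183,.2): print(z,P(w,[.485,-.0125,z]))
m=(w["z_map"]>0)
```

```text
1.9 [ 0.48055701 -0.00957975  0.26986596] [-2.52249605e-01  3.07820895e-01  1.75977357e+00 -1.38236134e-03
  1.07537021e+00 -1.29129047e+00] [-0.69013754 -0.08353398 -0.81798905]
[[ 5.06478661e-01 -1.63174211e-03 -8.62250952e-01]
 [ 8.62251108e-01 -8.35334809e-04  5.06480334e-01]
 [-1.54671352e-03 -9.99998320e-01  9.83892188e-04]]
0.15 [[316.62086555 212.48113256]]
0.183 [[316.57918904 225.62249934]]
0.2 [[316.55278296 233.94673525]]
```

View pics/w1.png

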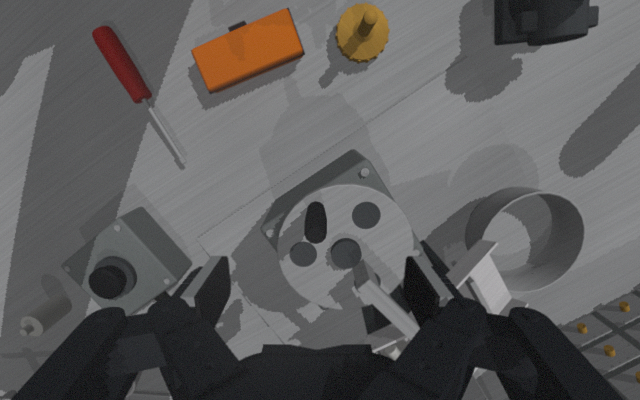

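The wrist view puts the grip at (316, 222), where I predicted it (316.6, 226), and centred between the jaws. The jaw yaw is 60° because I turned the opposite way from what I meant. It still clears everything, so I keep it, then descend and grip.

step_arm --pt "0 0 0 0 2 -0.5 -1" --pt "0 0 0 0 5 -0.5 -1" --pt "0 0 0 0 7.5 -0.5 -1" --pt "0 0 0 0 8.4 -0.5 -1" --pt "0 0 0 0 8.4 -0.5 -1" --pt "0 0 0 0 8.4 -0.5 0" --pt "0 0 0 0 8.4 -0.5 0.5" --pt "0 0 0 0 8.4 -0.5 1" --pt "0 0 0 0 8.4 -0.5 1" --pt "0 0 0 0 8.4 -0.5 1" --pt "0 0 0 0 8.4 -0.5 1" --grip_force 50

```text
t: 3.32
tcp_pos: [0.4837, -0.0126, 0.1865]
tool_rot: [0.614, 0.35, -0.353, -0.613]
force: [-3.2, -4.4, 4.6]
finger_gap: 0.18
```

Run:
```python
from h import *
s=sense(); print(s["t"],s["tcp_pos"],s["force"],s["finger_gap"]); r=R.from_quat(s["tool_rot"]).as_matrix(); print(r)
w=snapshot("wrist"); save(w,"w2"); save(snapshot("scene"),"s2")
```

```text
3.325 [ 0.48372256 -0.01258987  0.18654278] [-3.21006018 -4.43773186  4.60614304] 0.18003985701157751
[[ 0.50451084 -0.0030053  -0.86340013]
 [ 0.86339501 -0.00313909  0.50451878]
 [-0.00422653 -0.99999056  0.00101106]]
```

View pics/w2.png

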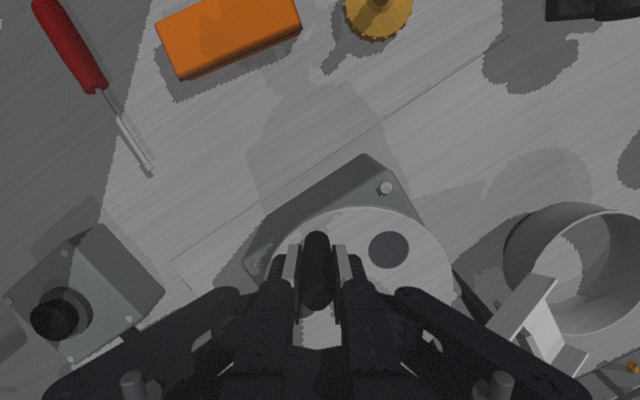

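View pics/s2.png

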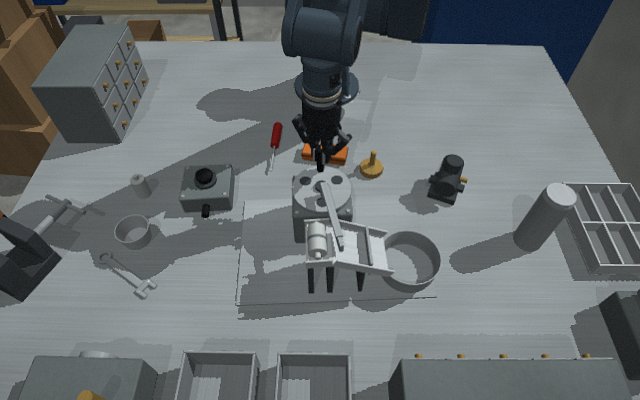

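The grip is held between the jaws (gap 0.18, about 15 mm). Next I compute the circle's waypoints.

```bash
cat > circ.py <<'E'
from h import *
import sys
C=np.array([float(sys.argv[1]),float(sys.argv[2])]); rad=.05
s=sense(); p=s["tcp_pos"]; r=R.from_quat(s["tool_rot"]).as_matrix()
a0=np.degrees(np.arctan2(*(p[:2]-C)[::-1])); print("t",s["t"],"p",p,"ang",a0,"r",np.linalg.norm(p[:2]-C),"F",s["force"],s["finger_gap"])
for d in map(float,sys.argv[4:]):
    a=np.radians(float(sys.argv[3])+d); t=np.array([*(C+rad*np.array([np.cos(a),np.sin(a)])),.1865])
    print(d,np.round(r.T@(t-p)*100,2))
E
python3 circ.py .5343 -.0104 182.5 5 15 25 35 46 57 68 79 90 101 112 123
```

```text
t 3.425 p [ 0.48374029 -0.01260313  0.18654281] ang -177.50492550116272 r 0.05060768705585779 F [-3.1154653  -3.84114521  5.73953389] 0.17968552204688876
5.0 [-0.32  0.01 -0.3 ]
15.0 [-0.96  0.01 -0.9 ]
25.0 [-1.49  0.01 -1.59]
35.0 [-1.89  0.01 -2.36]
46.0 [-2.16  0.01 -3.28]
57.0 [-2.26  0.01 -4.24]
68.0 [-2.17  0.01 -5.19]
79.0 [-1.9   0.01 -6.11]
90.0 [-1.46  0.   -6.96]
101.0 [-0.87  0.   -7.71]
112.0 [-0.14 -0.   -8.34]
123.0 [ 0.69 -0.01 -8.81]
```

step_arm --pt "0 0 0 -0.3 0 -0.3 1" --pt "0 0 0 -0.95 0 -0.9 1" --pt "0 0 0 -1.5 0 -1.6 1" --pt "0 0 0 -1.9 0 -2.35 1" --pt "0 0 0 -2.15 0 -3.3 1" --pt "0 0 0 -2.25 0 -4.25 1" --pt "0 0 0 -2.15 0 -5.2 1" --pt "0 0 0 -1.9 0 -6.1 1" --pt "0 0 0 -1.45 0 -6.95 1" --pt "0 0 0 -0.85 0 -7.7 1" --pt "0 0 0 -0.15 0 -8.35 1" --pt "0 0 0 0.7 0 -8.8 1"

```text
t: 4.92
tcp_pos: [0.5631, -0.0503, 0.1866]
tool_rot: [0.613, 0.35, -0.354, -0.613]
force: [-3.2, 2.9, 5.7]
finger_gap: 0.183
```

```bash
python3 circ.py .5343 -.0104 182.5 123 132 142 153 164 175 186 197 208 219 230 241; python3 -c "
from h import *
save(snapshot('scene'),'s3')"
```

```text
t 4.925 p [ 0.56312279 -0.0503359   0.18656885] ang -54.18102087142227 r 0.04925067594205753 F [-3.18604352  2.86994838  5.703886  ] 0.18259794609726887
123.0 [-0.06  0.01 -0.06]
132.0 [ 0.68  0.   -0.32]
142.0 [ 1.54 -0.   -0.48]
153.0 [ 2.5  -0.01 -0.47]
164.0 [ 3.44 -0.01 -0.28]
175.0 [ 4.33 -0.01  0.08]
186.0 [ 5.13 -0.02  0.6 ]
197.0 [ 5.81 -0.02  1.27]
208.0 [ 6.36 -0.02  2.06]
219.0 [ 6.74 -0.02  2.94]
230.0 [ 6.96 -0.02  3.87]
241.0 [ 6.98 -0.01  4.83]
```

View pics/s3.png

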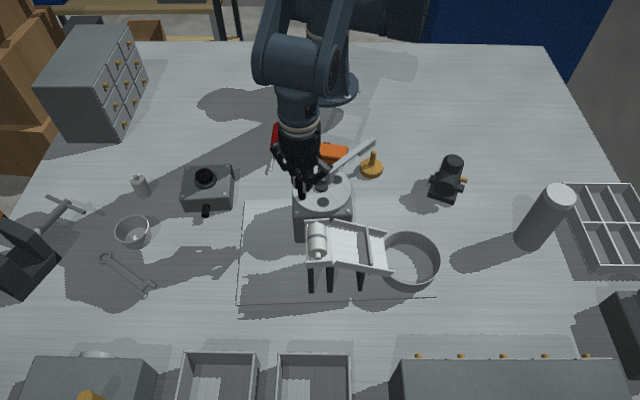

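The wheel has turned about 122° with low forces. The sweep arm now points to (370,145) and is clear of everything. I continue.

step_arm --pt "0 0 0 0.3 0 -0.2 1" --pt "0 0 0 1.1 0 -0.4 1" --pt "0 0 0 2.0 0 -0.5 1" --pt "0 0 0 2.95 0 -0.4 1" --pt "0 0 0 3.85 0 -0.15 1" --pt "0 0 0 4.7 0 0.3 1" --pt "0 0 0 5.45 0 0.9 1" --pt "0 0 0 6.05 0 1.6 1" --pt "0 0 0 6.5 0 2.35 1" --pt "0 0 0 6.8 0 3.15 1" --pt "0 0 0 6.97 0 3.95 1" --pt "0 0 0 6.98 0 4.83 1"

```text
t: 6.48
tcp_pos: [0.5587, 0.0336, 0.1866]
tool_rot: [0.615, 0.351, -0.354, -0.612]
force: [-0.7, -3.7, 1.6]
finger_gap: 0.18
```

```bash
python3 circ.py .5343 -.0104 182.5 241 248 256 265 274 282 290 298 306 314 320 326 ; python3 -c "
from h import *
save(snapshot('scene'),'s4')"
```

```text
t 6.475 p [0.55871103 0.03362588 0.18657374] ang 60.99294488111965 r 0.05034060463179918 F [-0.68681028 -3.70242676  1.58423287] 0.1802465663318994
241.0 [-0.04  0.01  0.22]
248.0 [-0.12  0.01  0.82]
256.0 [-0.3   0.01  1.5 ]
265.0 [-0.61  0.01  2.22]
274.0 [-1.02  0.01  2.88]
282.0 [-1.48  0.01  3.41]
290.0 [-2.    0.01  3.87]
298.0 [-2.59  0.01  4.25]
306.0 [-3.22  0.01  4.55]
314.0 [-3.88  0.02  4.76]
320.0 [-4.4   0.02  4.85]
326.0 [-4.92  0.02  4.89]
```

View pics/s4.png

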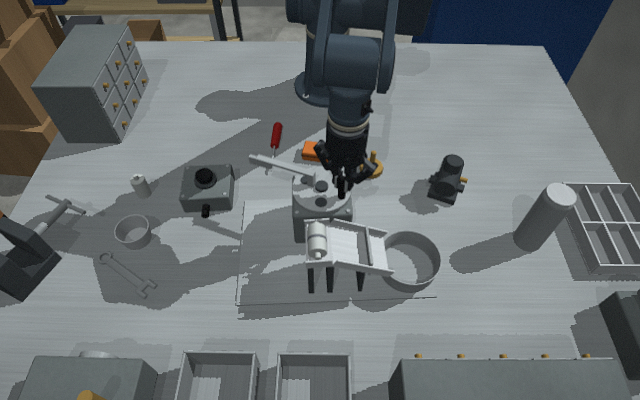

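The wheel is at about 239°. I go on to about 324°, slowing at the end.

step_arm --pt "0 0 0 -0.05 0 0.4 1" --pt "0 0 0 -0.15 0 0.95 1" --pt "0 0 0 -0.3 0 1.5 1" --pt "0 0 0 -0.6 0 2.2 1" --pt "0 0 0 -1.0 0 2.9 1" --pt "0 0 0 -1.5 0 3.4 1" --pt "0 0 0 -2.0 0 3.85 1" --pt "0 0 0 -2.6 0 4.25 1" --pt "0 0 0 -3.2 0 4.55 1" --pt "0 0 0 -3.9 0 4.75 1" --pt "0 0 0 -4.4 0 4.85 1" --pt "0 0 0 -4.9 0 4.9 1"

```text
t: 8.02
tcp_pos: [0.4911, 0.017, 0.1867]
tool_rot: [0.614, 0.351, -0.353, -0.612]
force: [5.6, -1.8, -6.3]
finger_gap: 0.179
```

```bash
python3 circ.py .5343 -.0104 182.5 326 330 334 338 342 346 350 354 357 360 362 364 ; python3 -c "
from h import *
save(snapshot('scene'),'s5')"
```

```text
t 8.025 p [0.49106968 0.01697183 0.18666942] ang 147.65953477762844 r 0.051167151418957814 F [ 5.56999593 -1.82828114 -6.32032013] 0.1785914802615327
326.0 [-0.08  0.02 -0.11]
330.0 [-0.43  0.02 -0.12]
334.0 [-0.77  0.02 -0.15]
338.0 [-1.12  0.02 -0.2 ]
342.0 [-1.46  0.02 -0.28]
346.0 [-1.79  0.02 -0.38]
350.0 [-2.12  0.02 -0.5 ]
354.0 [-2.44  0.03 -0.65]
357.0 [-2.67  0.03 -0.77]
360.0 [-2.89  0.03 -0.91]
362.0 [-3.04  0.03 -1.01]
364.0 [-3.18  0.03 -1.11]
```

View pics/s5.png

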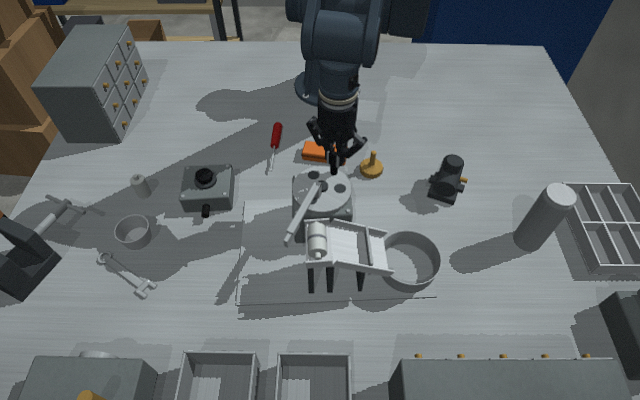

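step_arm --pt "0 0 0 -0.2 0 -0.1 1" --pt "0 0 0 -0.5 0 -0.1 1" --pt "0 0 0 -0.8 0 -0.15 1" --pt "0 0 0 -1.1 0 -0.2 1" --pt "0 0 0 -1.45 0 -0.3 1" --pt "0 0 0 -1.8 0 -0.4 1" --pt "0 0 0 -2.1 0 -0.5 1" --pt "0 0 0 -2.45 0 -0.65 1" --pt "0 0 0 -2.7 0 -0.75 1" --pt "0 0 0 -2.9 0 -0.9 1" --pt "0 0 0 -3.05 0 -1.0 1" --pt "0 0 0 -3.15 0 -1.1 1"

```text
t: 9.57
tcp_pos: [0.4836, -0.0133, 0.1866]
tool_rot: [-0.612, -0.351, 0.352, 0.615]
force: [-0.4, 14.4, 0.5]
finger_gap: 0.177
```

```bash
python3 circ.py .5343 -.0104 182.5 360 364 368; python3 -c "
from h import *
s=snapshot('scene');b=cv2.resize(s['frame'][130:290,170:450],None,fx=2.5,fy=2.5);cv2.imwrite('pics/s6.png',b[:,:,::-1])"
```

```text
t 9.575 p [ 0.48360434 -0.01332468  0.18661261] ang -176.69820784786972 r 0.05077995860140573 F [-0.356088   14.35746504  0.5432306 ] 0.17746340364073068
360.0 [ 0.1   0.01 -0.03]
364.0 [-0.18  0.01 -0.23]
368.0 [-0.46  0.01 -0.45]
```

View pics/s6.png

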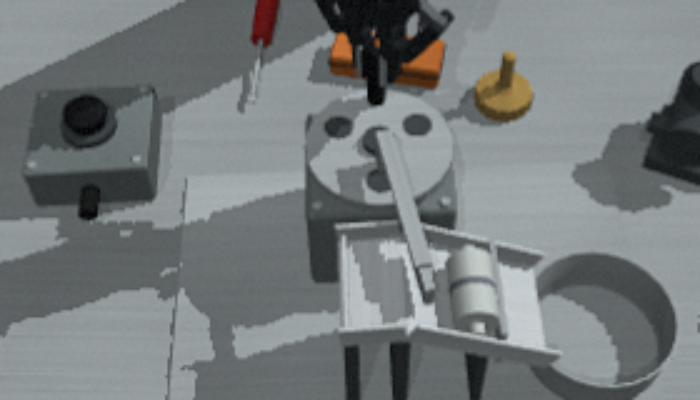

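The wheel is at its stop: 14 N reaction, and the pose is back at the start angle. The housing lies against the gate at zoomed (473,285). I release and rise.

step_arm --pt "0 0 0 0 0 0 0.6" --pt "0 0 0 0 0 0 0.2" --pt "0 0 0 0 0 0 -0.3" --pt "0 0 0 0 0 0 -0.3" --pt "0 0 0 0 0 0 -0.3" --pt "0 0 0 0 -1 0 -0.3" --pt "0 0 0 0 -3 0 -0.3" --pt "0 0 0 0 -5 0 -0.3" --pt "0 0 0 0 -6 0 -0.3" --pt "0 0 0 0 -6 0 0.3"

```text
t: 10.88
tcp_pos: [0.4841, -0.0135, 0.2474]
tool_rot: [-0.613, -0.352, 0.351, 0.614]
force: [0.4, -0.1, -0.8]
finger_gap: 0.445
```

Run:
```python
from h import *
s=sense();p=s["tcp_pos"];r=R.from_quat(s["tool_rot"]).as_matrix();print(s["t"],p,s["force"],s["finger_gap"],s["q"])
print(r.T@(np.array([.452,-.296,.18])-p)*100)
b=snapshot('scene');b=cv2.resize(b['frame'][130:290,170:450],None,fx=2.5,fy=2.5);cv2.imwrite('pics/s7.png',b[:,:,::-1])
```

```text
10.875 [ 0.48414113 -0.01353983  0.2474476 ] [ 0.38940231 -0.07419355 -0.76993975] 0.44463385085568574 [-0.26041136  0.34350031  1.77982763  0.00242018  1.01918521 -1.30164221]
[-25.997778     6.68294882 -11.53748402]
```

View pics/s7.png

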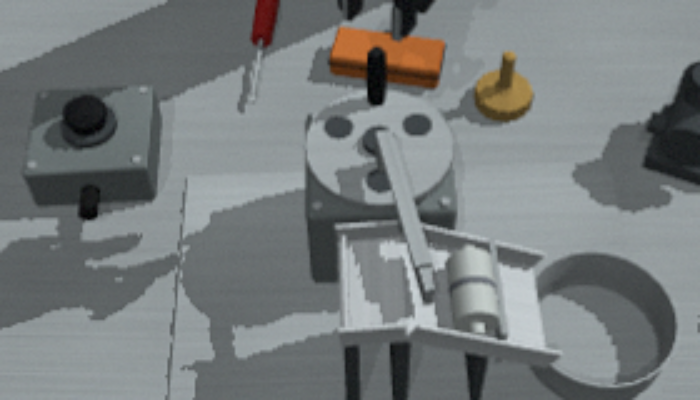

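The wheel stayed at the end of its turn and the grip is free. I move above the button with the fingers shut.

step_arm --pt "0 0 0 -1.3 0 -0.6 1" --pt "0 0 0 -4.5 0 -2 1" --pt "0 0 0 -9 0 -4 1" --pt "0 0 0 -13.5 1 -6 1" --pt "0 0 0 -18 3 -8 1" --pt "0 0 0 -22 5 -9.8 1" --pt "0 0 0 -25 6.4 -11.1 1" --pt "0 0 0 -26 6.7 -11.55 1" --pt "0 0 0 -26 6.7 -11.55 1" --pt "0 0 0 -26 6.7 -11.55 1"

```text
t: 12.18
tcp_pos: [0.4515, -0.2948, 0.1794]
tool_rot: [-0.612, -0.352, 0.352, 0.615]
force: [-0.0, -0.2, 0.0]
finger_gap: 0.002
```

Run:
```python
from h import *
s=sense();p=s["tcp_pos"];r=R.from_quat(s["tool_rot"]).as_matrix();print(s["t"],p,s["force"],s["finger_gap"],s["q"]);print(r)
print(r.T@(np.array([.452,-.296,.103])-p)*100)
w=snapshot("wrist");save(w,"w8");print(P(w,[[.452,-.296,.083],[.452,-.275,.083],[.473,-.296,.083]]))
a=snapshot("side");save(a,"si8")
```

```text
12.175 [ 0.45149846 -0.29475233  0.17942912] [-0.02259465 -0.21590954  0.04028797] 0.0015030211044532533 [-7.86096256e-01  5.12231380e-01  1.71568463e+00  9.27871612e-04
  9.17367126e-01 -1.82761378e+00]
[[ 0.50540066 -0.00208628 -0.86288228]
 [ 0.86288323  0.00313182  0.50539364]
 [ 0.001648   -0.99999292  0.00338304]]
[-0.09490686  7.64236222 -0.13219011]
[[315.47873925 216.53941136]
 [338.91823306 203.46826571]
 [328.76449003 238.06425709]]
```

View pics/w8.png

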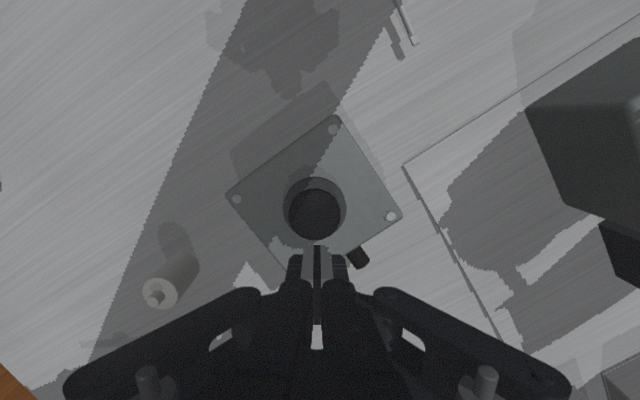

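View pics/si8.png

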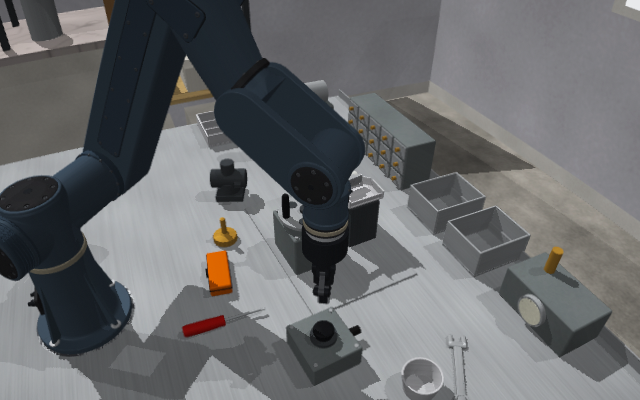

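The wrist view shows the mushroom button at (314,213), against a prediction of (315.5,216.5), so it is lined up within about 2 mm. I come down to just above it.

step_arm --pt "0 0 0 0 1.5 0 1" --pt "0 0 0 0 4.5 0 1" --pt "0 0 0 0 6.5 0 1" --pt "0 0 0 0 7.2 0 1" --pt "0 0 0 0 7.2 0 1" --pt "0 0 0 0 7.2 0 1"

```text
t: 13.02
tcp_pos: [0.4521, -0.2948, 0.1082]
tool_rot: [-0.613, -0.352, 0.352, 0.614]
force: [0.8, 0.0, 1.2]
finger_gap: 0.0
```

Run:
```python
from h import *
s=sense();p=s["tcp_pos"];print(s["t"],p,s["force"])
w=snapshot("side");b=cv2.resize(w["frame"][260:390,260:400],None,fx=4,fy=4);cv2.imwrite("pics/si9.png",b[:,:,::-1])
```

```text
13.025 [ 0.45210622 -0.29477233  0.10824523] [0.78340171 0.02619155 1.16573932]
```

View pics/si9.png

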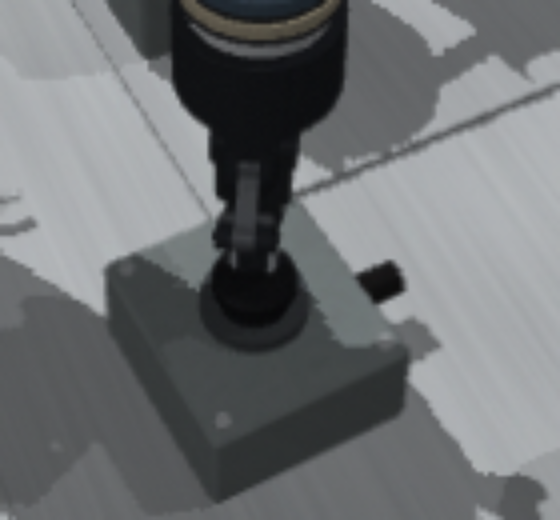

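The tips are centred on the button, about 6 mm above it. Pressing.

step_arm --pt "0 0 0 0 0.6 0 1" --pt "0 0 0 0 1.8 0 1" --pt "0 0 0 0 1.85 0 1" --pt "0 0 0 0 1.85 0 1"

```text
t: 13.58
tcp_pos: [0.4529, -0.2956, 0.0919]
tool_rot: [0.614, 0.352, -0.351, -0.613]
force: [-0.6, 2.3, 17.6]
finger_gap: 0.002
```

17.6 N at TCP z 0.092 means the button is on its hard stop. It has been down since about t = 13.36, so I aim to let go at about 17.35.

step_arm --pt "0 0 0 0 0.15 0 1" --pt "0 0 0 0 0.15 0 1" --pt "0 0 0 0 0.15 0 1" --pt "0 0 0 0 0.15 0 1" --pt "0 0 0 0 0.15 0 1" --pt "0 0 0 0 0.15 0 1" --pt "0 0 0 0 0.15 0 1" --pt "0 0 0 0 0.15 0 1" --pt "0 0 0 0 0.15 0 1" --pt "0 0 0 0 0.15 0 1" --pt "0 0 0 0 0.15 0 1" --pt "0 0 0 0 0.15 0 1"

```text
t: 15.08
tcp_pos: [0.453, -0.2956, 0.0919]
tool_rot: [0.614, 0.352, -0.351, -0.612]
force: [-2.3, 1.8, 16.7]
finger_gap: -0.001
```

Run:
```python
from h import *
b=snapshot('scene');b=cv2.resize(b['frame'][130:290,170:450],None,fx=2.5,fy=2.5);cv2.imwrite('pics/s10.png',b[:,:,::-1])
s=sense();print(s["t"],s["tcp_pos"],s["force"])
```

```text
15.125 [ 0.45295676 -0.29560675  0.09191183] [-2.60043229  0.71851304 15.72886354]
```

View pics/s10.png

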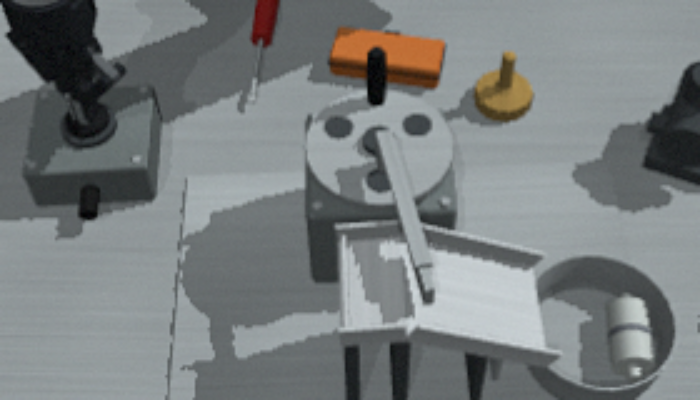

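The gate is down and the housing is already in the cup, at zoomed (630,335). I keep holding.

step_arm --pt "0 0 0 0 0.15 0 1" --pt "0 0 0 0 0.15 0 1" --pt "0 0 0 0 0.15 0 1" --pt "0 0 0 0 0.15 0 1" --pt "0 0 0 0 0.15 0 1" --pt "0 0 0 0 0.15 0 1" --pt "0 0 0 0 0.15 0 1" --pt "0 0 0 0 0.15 0 1" --pt "0 0 0 0 0.15 0 1" --pt "0 0 0 0 0.15 0 1"

```text
t: 16.38
tcp_pos: [0.453, -0.2956, 0.0919]
tool_rot: [0.614, 0.352, -0.351, -0.612]
force: [-2.6, 2.4, 16.0]
finger_gap: 0.003
```

step_arm --pt "0 0 0 0 0.15 0 1" --pt "0 0 0 0 0.15 0 1" --pt "0 0 0 0 0.15 0 1" --pt "0 0 0 0 0.15 0 1" --pt "0 0 0 0 0.15 0 1" --pt "0 0 0 0 0.15 0 1" --pt "0 0 0 0 0.15 0 1" --pt "0 0 0 0 -1 0 1" --pt "0 0 0 0 -3.5 0 1" --pt "0 0 0 0 -7 0 1" --pt "0 0 0 0 -9 0 1" --pt "0 0 0 0 -9 0 1"

```text
t: 17.88
tcp_pos: [0.4533, -0.2961, 0.1829]
tool_rot: [0.616, 0.353, -0.351, -0.611]
force: [-0.1, 0.3, 0.1]
finger_gap: -0.002
```

Run:
```python
from h import *
b=snapshot('scene');save(b,"s11");b2=cv2.resize(b['frame'][130:290,170:450],None,fx=2.5,fy=2.5);cv2.imwrite('pics/s11z.png',b2[:,:,::-1])
save(snapshot('side'),"si11")
s=sense();print(s["t"],s["tcp_pos"],s["force"])
```

```text
17.975 [ 0.45225811 -0.29504878  0.18105717] [-0.37130857  1.05767408 -0.09565345]
```

View pics/s11z.png

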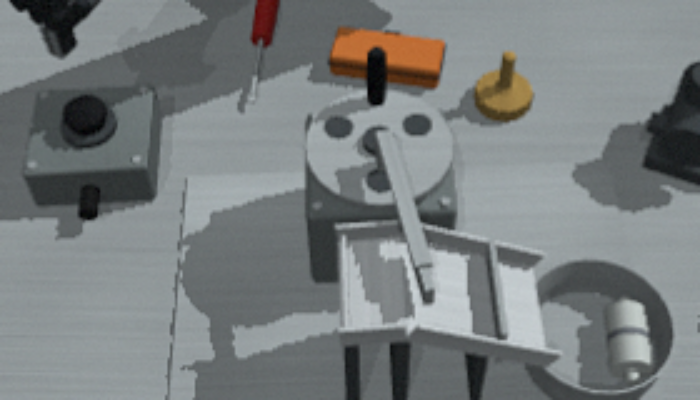

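View pics/si11.png

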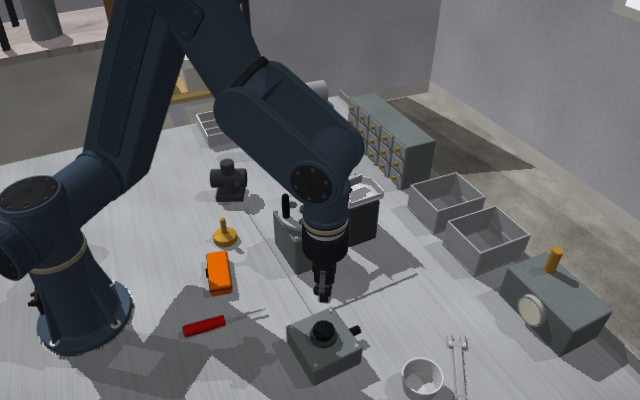

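The housing is in the cup, the gate and button are back up, and the wheel is at its stop. The other items sit where they were and the robot is touching nothing, so I hand in.

```bash
python3 -c "
from station import *
print(sign_off())"
```

```text
the job is handed in; nothing more can be done
None
```

The job is done and handed in at about 18 s: the housing is in the catch cup, and no check failed.

- **Wheel:** I turned it anticlockwise by its crank grip through one full turn. At the stop it pushed back with about 14 N, and it stayed there after release. The sweep arm pushed the housing off the tray and it came to rest against the gate.
- **Button:** I pressed it with shut fingers onto its hard stop, at about 16–17 N. It was down from roughly t = 13.35 to 17.35 s, about 4.0 s. I worked those times out from the tool's motion, because the button's own travel is not reported.
- **Last pictures:** The housing lies in the cup, which has sunk a little. The gate and button are up again, and the neighbouring items look unmoved. The wrist force is near zero, with the tips about 80 mm above the button.
- **Small deviations:** The gripper's yaw came out at 60° instead of the 90° I meant, with no effect. The two views of the button differed by about 3 mm, which did not matter for the press. I did not measure how far the cup sank against the dwell gauge.

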